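# Sort full and empty reagent bottles by heft

## Task

The three capped amber bottles in the middle of the bench look alike, but some are full and some are empty: lift each one and judge by its weight. Stand every full bottle in the blue carrier, one to a compartment, to go back to the store, and every empty one in the grey wash-up tub. They are glass, so set them down gently, keep them upright, and leave the other things on the bench where they are.

Things in the scene. Friction and masses are not known exactly. Their poses are not given: they have to be found in the camera images.
- bottle_1_mid (a point): One of three like amber bottles mid-bench (not the one far back right): 60 mm diameter, 118 mm tall, upright, contents unseen. Point: on its axis, 59 mm above its underside; z up. Black cap: 31 mm diameter, 39 to 59 mm above this point; sloping shoulders below; may be carried by the cap. Full about 0.5 kg, empty about 0.12 kg (within 20 %); at least one of each; entry numbers do not tell which.
- bottle_2_mid (a point): One of three like amber bottles mid-bench (not the one far back right): 60 mm diameter, 118 mm tall, upright, contents unseen. Point: on its axis, 59 mm above its underside; z up. Black cap: 31 mm diameter, 39 to 59 mm above this point; sloping shoulders below; may be carried by the cap. Full about 0.5 kg, empty about 0.12 kg (within 20 %); at least one of each; entry numbers do not tell which.
- bottle_3_mid (a point): One of three like amber bottles mid-bench (not the one far back right): 60 mm diameter, 118 mm tall, upright, contents unseen. Point: on its axis, 59 mm above its underside; z up. Black cap: 31 mm diameter, 39 to 59 mm above this point; sloping shoulders below; may be carried by the cap. Full about 0.5 kg, empty about 0.12 kg (within 20 %); at least one of each; entry numbers do not tell which.
- carrier: Blue open carrier, fixed, 193 mm long (x) x 98 mm wide (y) x 48 mm high, with a partition across the middle: two compartments, each 89 x 88 mm inside, centres at x = -0.047 and +0.047 m, y = 0. Black hand grips stick out 25 mm at both ends. Origin: centre of its underside. Walls and floor 5 mm thick, so a bottle in it stands 5 mm above the bench.
- tub: Grey open wash-up tub, fixed, 200 mm long (x) x 150 mm wide (y) x 60 mm high, no partitions; 5 mm walls, rim 9 mm wide outside them, finger lips 21 mm out at the two short ends. Origin: centre of its underside. Floor 5 mm thick, so a bottle in it stands 5 mm above the bench.
- timer: White kitchen-type lab timer, 24 x 66 x 62 mm, standing behind the work. Origin: centre of its underside. A bystander, to be left where it is.
- beaker: Small empty glass beaker, 60 x 55 x 70 mm, behind the work. Origin: centre of its underside. A bystander, to be left where it is.
- dropper: White dropper bottle, 32 mm across, 76 mm tall, behind the work. Origin: centre of its underside. A bystander, to be left where it is.
Things that resemble listed ones, but are neither listed nor needed, are in the scene too. Leave any purple or red look-alike of the part that bears bottle_3_mid alone. Leave any red look-alike of the part that bears bottle_2_mid alone.

How it is judged (in metres and radians):
At the end, for the whole second after the job is handed in: The full bottles stand in the carrier, one in each compartment, and the empty one in the tub, all upright (within 7 degrees), resting on the floors of carrier and tub, and let go ((((x of bottle_1_mid in the frame of carrier between -0.07 and -0.024 m and y of bottle_1_mid in the frame of carrier between -0.024 and 0.024 m and z of bottle_1_mid in the frame of carrier between 0.055 and 0.072 m and angle between bottle_1_mid's own z axis and vertical below 0.12 rad) and (x of bottle_3_mid in the frame of carrier between 0.024 and 0.07 m and y of bottle_3_mid in the frame of carrier between -0.024 and 0.024 m and z of bottle_3_mid in the frame of carrier between 0.055 and 0.072 m and angle between bottle_3_mid's own z axis and vertical below 0.12 rad)) or ((x of bottle_1_mid in the frame of carrier between 0.024 and 0.07 m and y of bottle_1_mid in the frame of carrier between -0.024 and 0.024 m and z of bottle_1_mid in the frame of carrier between 0.055 and 0.072 m and angle between bottle_1_mid's own z axis and vertical below 0.12 rad) and (x of bottle_3_mid in the frame of carrier between -0.07 and -0.024 m and y of bottle_3_mid in the frame of carrier between -0.024 and 0.024 m and z of bottle_3_mid in the frame of carrier between 0.055 and 0.072 m and angle between bottle_3_mid's own z axis and vertical below 0.12 rad))) and x of bottle_2_mid in the frame of tub between -0.072 and 0.072 m and y of bottle_2_mid in the frame of tub between -0.048 and 0.048 m and z of bottle_2_mid in the frame of tub between 0.055 and 0.072 m and angle between bottle_2_mid's own z axis and vertical below 0.12 rad); the robot touches nothing.
It fails at once if a bottle is tipped over (more than 35 degrees) (angle between any of bottle_1_mid, bottle_2_mid, bottle_3_mid's own z axis and vertical above 0.61 rad).
It fails at once if a bottle is dropped or knocked away (moves faster than 0.4 m/s with no finger on it) ((linear speed of bottle_1 above 0.4 m/s and contact force between bottle_1 and the fingers below 0.1 N) or (linear speed of bottle_2 above 0.4 m/s and contact force between bottle_2 and the fingers below 0.1 N) or (linear speed of bottle_3 above 0.4 m/s and contact force between bottle_3 and the fingers below 0.1 N)).
It fails at once if a bottle is pressed on the carrier or the tub with more than 60 N (contact force between any of bottle_1, bottle_2, bottle_3 and carrier above 60 N or contact force between any of bottle_1, bottle_2, bottle_3 and tub above 60 N).
It fails at once if a bystander (timer, beaker or dropper bottle) is moved more than 30 mm (distance of any of timer, beaker, dropper from where it was at the start of the episode above 0.03 m).
It also fails if it takes over 70 s, if anything falls off the work surface, if the arm or the gripper's body presses on something with over 40 N, if the wrist force passes 120 N, or if a joint passes its speed limit or range.

## Robot

A 6-joint arm with a two-finger parallel gripper is mounted at the origin on a cart in front of the work surface, level with it; the furniture and walls round the work are solid. World frame = base frame: x ahead of the robot, y to its left, z up, the work surface at z = 0. Lengths are in mm, angles in degrees, forces in N, time in s.
With the tool pointing down it reaches from about 325 to 875 mm from the base axis. Payload 4.4 kg.
Tool frame: the origin (TCP) lies where the fingers leave the gripper's body, on its centre line; the fingertips stand 73 mm ahead of it and the grasp point (between the pads) lies 54 mm ahead of it; z points along the fingers, y is the line along which they close (so a half turn about z gives the same grasp; the last joint's range is limited). The gripper opens to 85 mm and grips with 20 to 120 N. Pads are 22 mm wide; open, the fingers measure 114 mm over their backs; the gripper's body (76 mm by 85 mm) begins 54 mm behind the grasp point. The pads swing forward as they close: fully open they stand 13 mm farther back than shut.
Start: joints at [-76.232, 11.837, 88.321, -0, 79.842, -8.623], TCP at [219.022, -531.655, 303.882] pointing down, gripper open.
Joint ranges: [-156.59, 156.59], [-49.26, 127.26], [12.9, 141.05], [-63.56, 243.56], [4.71, 150.69], [-161.64, 161.64]. Speed limits (degrees/s): [159.86, 159.86, 180, 180, 180, 180].

## Interface

Orientations are given as a 3x3 rotation matrix whose columns are the frame's x, y, z axes.
In Python, from rig import ctrl gives the robot as it stands. The module is installed in compiled form; this text tells all that it offers.
- The arm moves only by the tool step_arm, never from a script. Its argument "series" is a list of rows, each a list of 7 numbers: the opening, from 0 (shut) to 1 (fully open), then the shift along the tool's x, y, z in mm, then the turn, a rotation vector about the tool's x, y, z in degrees. A call has exactly 10 rows; each row shifts and turns the commanded pose from where the row before left it, along the tool's axes as they then stand; what a row does not reach is not made up. A row lasts 1/8 s, in which the tool goes at most 62.5 mm and 10.7 degrees, less where a joint would pass 70% of its speed; a pose out of reach is approached as far as the arm can. A call with a gripper value outside its range is refused whole. The fingers move at their own pace and stop on an object; the grip force is fixed at half the most. Time passes only in rows, so rows that do not move let the fingers close, or fill a call up. It gives the time, the measured TCP pose, the force, the opening and the grip force at its end, in the units of the state.
- ctrl.state(): the state, without advancing time (a new reading comes with each control period).
- ctrl.read_camera(name): name is "side" or "top"; returns (picture, depth): 480x640x3 uint8, blue, green, red; 480x640 float32, mm along the optical axis (not along the pixel's ray), 0 where there is no reading.
- ctrl.camera_info(name): a dict with "camera_matrix" (3x3 intrinsics, pixels), "rvec" (rotation vector, rad) and "tvec" (3), from world to camera coordinates, as OpenCV has them. Camera axes: x right, y down, z forward; pixel columns grow to the right and rows downward; lengths in mm; the calibration is good to about 2 mm. A picture is of the moment at which its call begins. camera_info takes no time and is no camera call.
- ctrl.close_job(): hands the job in; it is judged then, once.
The state is a dict: "time": time; "joint_positions": joint angles; "joint_velocities": joint speeds; "joint_efforts": joint torques, N m; "tool_pos": TCP position; "ee_rot": TCP orientation; "wrist_force": force on the tool from outside, world axes, zero at the start; "ft_torque": the same for the moment, N m; "opening": finger opening in mm; "grasp_force": force on a finger pad.
Only numpy, scipy, OpenCV 4.12 (cv2) and the standard library are available. Lean on these libraries where they do the work, as an engineer would, in place of code of your own. Each camera call takes 0.05 s, during which the arm holds its last target. There are 200 camera calls.

## Working session

There is one attempt and no reset: what is moved stays moved. The work goes in short steps, Python scripts to look and compute and a tool call to move; the robot and the scene stay as the last step left them, time stands still between calls to the robot, and variables do not carry over. Pictures are saved under pics/ and viewed, at most 10 in all, crops included, and the job is handed in when it is done.

Besides the shell and the picture viewer there is one more tool, called after "Call:" by a JSON object that holds its "name" and its "arguments", one argument or row to a line. step_arm: Moves the arm, as the interface text tells. Its arguments: {"type":"object","properties":{"series":{"type":"array","items":{"type":"array","items":{"type":"number"}}}},"required":["series"]}

```bash
mkdir -p pics; cat > h.py <<'E'
import numpy as np, cv2
from rig import ctrl
def cam(n):
    i=ctrl.camera_info(n); R=cv2.Rodrigues(np.array(i["rvec"],float))[0]
    return np.array(i["camera_matrix"],float),R,np.array(i["tvec"],float).ravel()
def ray(n,u,v,z):
    K,R,t=cam(n); c=-R.T@t; d=R.T@np.linalg.inv(K)@[u,v,1]
    return c+d*(z-c[2])/d[2]
def cloud(n,dep):
    K,R,t=cam(n); v,u=np.mgrid[:480,:640]
    p=np.stack([(u-K[0,2])/K[0,0]*dep,(v-K[1,2])/K[1,1]*dep,dep],-1)
    return (p-t)@R
def proj(n,P):
    K,R,t=cam(n); q=K@(R@np.array(P,float)+t); return q[:2]/q[2]
E
python3 - <<'E'
from h import *
for n in("top","side"):
    p,d=ctrl.read_camera(n); cv2.imwrite(f"pics/{n}0.png",p); np.save(n+"d.npy",d)
    K,R,t=cam(n); print(n,-R.T@t,R[2])
s=ctrl.state();print(s["time"],s["ee_rot"],s["wrist_force"],s["opening"])
E
```

```text
top [ 497.16264098  -17.26896651 1054.27968871] [ 0.04609458  0.02795135 -0.99854595]
side [ 577.64157361 -787.46297992  587.92491892] [-0.05521481  0.83443114 -0.5483393 ]
0.1 [[ 9.24615273e-01  3.80902029e-01 -4.90694426e-04]
 [ 3.80902211e-01 -9.24613104e-01  2.02822406e-03]
 [ 3.18852162e-04 -2.06223353e-03 -9.99997823e-01]] [-0.1031705   0.1646858   0.50577415] 85.27251849751256
```

View pics/top0.png

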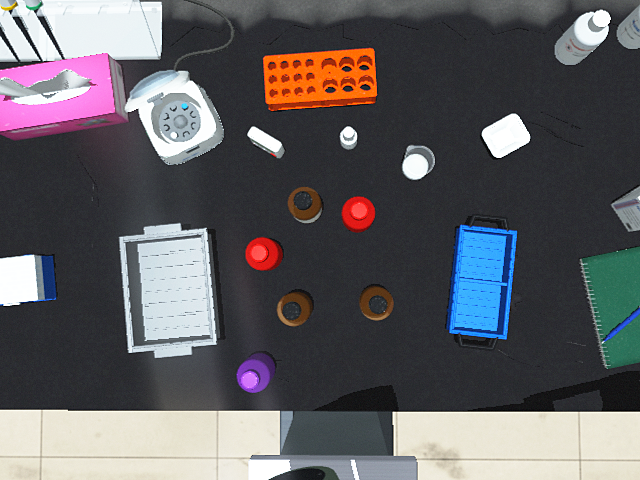

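View pics/side0.png

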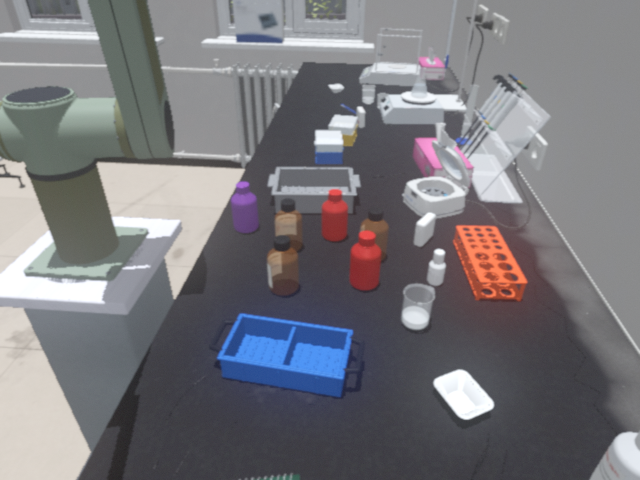

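The top view shows three amber bottles with black caps at about (305,204), (295,308) and (376,302). The look-alikes are red at (263,254) and (358,213), and purple at (256,372), and they stay put. The carrier is at (482,280) and the tub at (168,289). In the side view the amber bottles are at (376,235), (288,225) and (283,265).

```bash
python3 - <<'E'
from h import *
im=cv2.imread("pics/top0.png"); d=np.load("topd.npy"); P=cloud("top",d)
hsv=cv2.cvtColor(im,cv2.COLOR_BGR2HSV)
m=((P[...,2]>108)&(P[...,2]<128)&(d>0)).astype(np.uint8)
n,l,st,c=cv2.connectedComponentsWithStats(m)
for i in range(1,n):
    if 60<st[i,4]<2000:
        q=P[l==i]; (u,v),r=cv2.minEnclosingCircle(np.argwhere(l==i)[:,::-1].astype(np.float32))
        print("cap",c[i].round(),st[i,4],np.median(im[l==i],0),"pts",((q.min(0)+q.max(0))/2).round(1),np.ptp(q,0).round(1),"ray",ray("top",u,v,118).round(1),"r",r)
for name,mk,zt in(("carrier",(hsv[...,0]>98)&(hsv[...,0]<118)&(hsv[...,1]>130),48),("tub",(P[...,2]>50)&(hsv[...,1]<40),60)):
    mk=(mk&(d>0)&(abs(P[...,2]-zt)<6)&(P[...,0]<650)&(P[...,0]>300)&(abs(P[...,1])<480)).astype(np.uint8)
    n,l,st,c=cv2.connectedComponentsWithStats(cv2.dilate(mk,np.ones((3,3))))
    i=1+st[1:,4].argmax(); q=P[(l==i)&(mk>0)]
    (cx,cy),wh,a=cv2.minAreaRect(q[:,:2].astype(np.float32)); print(name,st[i,4],c[i],cx,cy,wh,a,np.median(q[:,2]))
# tallest stuff near
for nm,(u,v) in dict(dropper=(348,132),timer=(265,140),beaker=(418,162)).items(): print(nm,P[v,u].round())
cs=im[185:395,220:400]; cv2.imwrite("pics/crop.png",cv2.resize(cs,None,fx=3,fy=2.8,interpolation=cv2.INTER_CUBIC))
E
```

```text
cap [136.   5.] 88 [247. 244. 238.] pts [975.8 343.4 117.8] [12.1 19.7 18.8] ray [974.4 340.9 118. ] r 6.1565656661987305
cap [20. 23.] 98 [45.5 39.  34.5] pts [946.2 547.1 118.1] [16.4 15.3 19.4] ray [946.2 549.8 118. ] r 7.810349941253662
cap [45. 23.] 91 [52. 45. 40.] pts [945.1 503.5 117.8] [17.6 15.6 19.5] ray [945.2 503.2 118. ] r 7.197599411010742
cap [592.  28.] 203 [247. 244. 236.] pts [ 927.1 -458.   117.9] [38.  39.1 19.8] ray [ 923.2 -453.5  118. ] r 11.676178932189941
cap [48. 80.] 175 [143. 142. 133.] pts [845.5 493.5 117.8] [37.9 71.2 19.3] ray [844.7 493.  118. ] r 23.307823181152344
cap [ 8. 83.] 83 [184. 182. 171.] pts [839.6 571.6 118. ] [ 6.1 32.2 19.9] ray [838.6 567.3 118. ] r 8.15539264678955
cap [303. 200.] 269 [49. 45. 42.] pts [627.7  47.8 114.7] [31.1 29.5 13.1] ray [627.1  47.5 118. ] r 9.271490097045898
cap [359. 210.] 270 [ 72.5  77.  255. ] pts [609.5 -49.2 115.7] [31.3 31.  13.9] ray [608.8 -49.1 118. ] r 9.2844877243042
cap [259. 253.] 271 [ 77.  80. 255.] pts [537.4 123.2 115.3] [29.4 30.4 14.1] ray [536.6 122.8 118. ] r 9.360294342041016
cap [378. 304.] 271 [52. 47. 44.] pts [447.9 -80.3 115.6] [28.9 30.7 13.6] ray [448.7 -80.2 118. ] r 9.434428215026855
cap [291. 310.] 268 [51. 46. 43.] pts [438.   67.  115.3] [29.3 29.7 13.6] ray [438.1  66.8 118. ] r 9.300638198852539
cap [250. 380.] 290 [250. 115. 208.] pts [320.8 138.2 115.1] [31.4 30.2 13.8] ray [321.5 137.7 118. ] r 9.75959300994873
carrier 2383 [483.46537977 281.74276123] 485.51873779296875 -276.580322265625 (105.32579040527344, 199.3266143798828) 83.36390686035156 46.785461014900726
tub 4100 [167.45682927 290.61926829] 472.44219970703125 299.2218017578125 (241.898193359375, 165.49459838867188) 5.316524982452393 58.91117179076231
dropper [754. -32.  80.]
timer [747. 121.  58.]
beaker [ 711. -165.   20.]
```

View pics/crop.png

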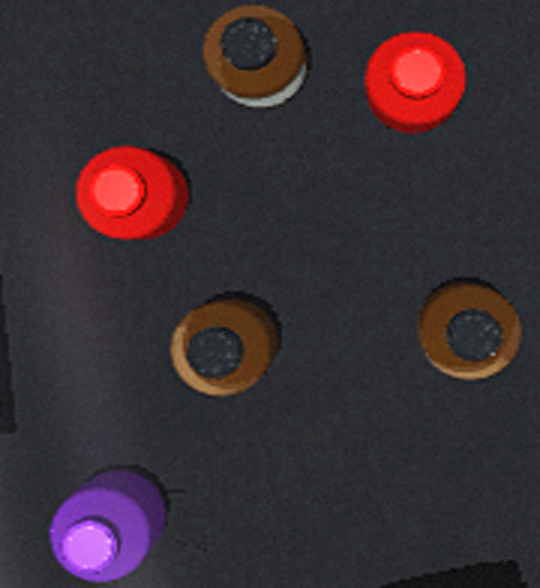

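The crop confirms three amber bottles with black caps and 31 mm cap circles at z≈118: A (627,48), B (448,-80) and C (438,67). The red and purple ones are look-alikes. Carrier centre is (485.5,-276.6) with its long axis at -6.6°. The tub centre is (472,299). I'll start with B.

Call:
{"name": "step_arm", "arguments": {
  "series": [
    [0.8, 42.7, -36.7, 6, 0, 0, 0],
    [0.8, 42.7, -36.7, 6, 0, 0, 0],
    [0.8, 42.7, -36.7, 6, 0, 0, 0],
    [0.8, 42.7, -36.7, 6, 0, 0, 0],
    [0.8, 42.7, -36.7, 6, 0, 0, 0],
    [0.8, 42.7, -36.7, 6, 0, 0, 0],
    [0.8, 42.7, -36.7, 6, 0, 0, 0],
    [0.8, 42.7, -36.7, 6, 0, 0, 0],
    [0.8, 42.7, -36.7, 6, 0, 0, 0],
    [0.8, 0, 0, 0, 0, 0, 0]
  ]
}}

```text
time: 1.35
tool_pos: [448.8, -76.4, 248.9]
ee_rot: [[0.922, 0.387, -0.002], [0.387, -0.922, 0.002], [-0.001, -0.002, -1.0]]
wrist_force: [-0.3, -0.8, -0.3]
opening: 68.1
grasp_force: 0.0
```

Call:
{"name": "step_arm", "arguments": {
  "series": [
    [0.8, 0, 0, 17, 0, 0, 0],
    [0.8, 0, 0, 17, 0, 0, 0],
    [0.8, 0, 0, 17, 0, 0, 0],
    [0.8, 0, 0, 17, 0, 0, 0],
    [0.8, 0, 0, 13, 0, 0, 0],
    [0.8, 0, 0, 0, 0, 0, 0],
    [0.0, 0, 0, 0, 0, 0, 0],
    [0.0, 0, 0, 0, 0, 0, 0],
    [0.0, 0, 0, 0, 0, 0, 0],
    [0.0, 0, 0, 0, 0, 0, 0]
  ]
}}

```text
time: 2.6
tool_pos: [449.2, -80.0, 170.0]
ee_rot: [[0.925, 0.381, 0.002], [0.381, -0.925, -0.001], [0.001, 0.001, -1.0]]
wrist_force: [-1.3, 0.9, 5.8]
opening: 29.6
grasp_force: 59.6
```

Call:
{"name": "step_arm", "arguments": {
  "series": [
    [0, 0, 0, -5, 0, 0, 0],
    [0, 0, 0, -10, 0, 0, 0],
    [0, 0, 0, -20, 0, 0, 0],
    [0, 0, 0, -25, 0, 0, 0],
    [0, 0, 0, -25, 0, 0, 0],
    [0, 0, 0, -25, 0, 0, 0],
    [0, 0, 0, -20, 0, 0, 0],
    [0, 0, 0, -10, 0, 0, 0],
    [0, 0, 0, 0, 0, 0, 0],
    [0, 0, 0, 0, 0, 0, 0]
  ]
}}

```text
time: 3.85
tool_pos: [447.9, -79.6, 307.7]
ee_rot: [[0.925, 0.381, -0.002], [0.381, -0.925, 0.001], [-0.002, -0.002, -1.0]]
wrist_force: [-0.5, 1.0, -5.5]
opening: 29.6
grasp_force: 59.8
```

```bash
python3 -c "
from h import *
for i in range(2): p,d=ctrl.read_camera('side')
cv2.imwrite('pics/lift1.png',p);s=ctrl.state();print(s['tool_pos'],s['wrist_force'],s['ft_torque'],s['opening'],s['grasp_force'])"
```

```text
[447.89943853 -79.63458179 307.61044045] [ 0.04032535  0.87741254 -4.54923277] [-0.01748823 -0.00639448  0.03455924] 29.37322421681819 59.78929817676544
```

Lifted weight is about 5 N, so B is full. It goes to the carrier's near compartment.

Call:
{"name": "step_arm", "arguments": {
  "series": [
    [0, -4.5, 9.6, 0, 0, 0, 0],
    [0, -9.1, 19.2, 0, 0, 0, 0],
    [0, -13.6, 28.8, 0, 0, 0, 0],
    [0, -13.6, 28.8, 0, 0, 0, 0],
    [0, -13.6, 28.8, 0, 0, 0, 0],
    [0, -13.6, 28.8, 0, 0, 0, 0],
    [0, -9.1, 19.2, 0, 0, 0, 0],
    [0, -4.6, 9.7, 0, 0, 0, 0],
    [0, 0, 0, 0, 0, 0, 0],
    [0, 0, 0, 0, 0, 0, 0]
  ]
}}

```text
time: 5.2
tool_pos: [438.9, -270.0, 308.7]
ee_rot: [[0.924, 0.382, -0.0], [0.382, -0.924, 0.001], [0.0, -0.001, -1.0]]
wrist_force: [-0.5, -0.2, -5.1]
opening: 29.4
grasp_force: 60.0
```

Call:
{"name": "step_arm", "arguments": {
  "series": [
    [0, 0, 0, 10, 0, 0, 0],
    [0, 0, 0, 22, 0, 0, 0],
    [0, 0, 0, 25, 0, 0, 0],
    [0, 0, 0, 25, 0, 0, 0],
    [0, 0, 0, 20, 0, 0, 0],
    [0, 0, 0, 13, 0, 0, 0],
    [0, 0, 0, 8, 0, 0, 0],
    [0, 0, 0, 4, 0, 0, 0],
    [0, 0, 0, 2, 0, 0, 0],
    [0, 0, 0, 0, 0, 0, 0]
  ]
}}

```text
time: 6.45
tool_pos: [439.1, -271.1, 180.3]
ee_rot: [[0.925, 0.381, 0.001], [0.381, -0.925, -0.001], [0.0, 0.001, -1.0]]
wrist_force: [-0.3, -0.2, -4.9]
opening: 29.3
grasp_force: 60.0
```

Still carrying its weight, about 5 mm to go. I'll lower slowly and check the force before releasing.

Call:
{"name": "step_arm", "arguments": {
  "series": [
    [0, 0, 0, 1, 0, 0, 0],
    [0, 0, 0, 1, 0, 0, 0],
    [0, 0, 0, 1, 0, 0, 0],
    [0, 0, 0, 1, 0, 0, 0],
    [0, 0, 0, 0.5, 0, 0, 0],
    [0, 0, 0, 0.5, 0, 0, 0],
    [0, 0, 0, 0, 0, 0, 0],
    [0, 0, 0, 0, 0, 0, 0],
    [0, 0, 0, 0, 0, 0, 0],
    [0, 0, 0, 0, 0, 0, 0]
  ]
}}

```text
time: 7.7
tool_pos: [438.9, -270.8, 175.1]
ee_rot: [[0.925, 0.381, 0.0], [0.381, -0.925, 0.0], [0.0, 0.0, -1.0]]
wrist_force: [-0.6, 0.6, -1.4]
opening: 29.5
grasp_force: 60.4
```

Call:
{"name": "step_arm", "arguments": {
  "series": [
    [0, 0, 0, 0.5, 0, 0, 0],
    [0.8, 0, 0, 0, 0, 0, 0],
    [0.8, 0, 0, 0, 0, 0, 0],
    [0.8, 0, 0, 0, 0, 0, 0],
    [0.8, 0, 0, 0, 0, 0, 0],
    [0.8, 0, 0, -10, 0, 0, 0],
    [0.8, 0, 0, -20, 0, 0, 0],
    [0.8, 0, 0, -25, 0, 0, 0],
    [0.8, 0, 0, -20, 0, 0, 0],
    [0.8, 0, 0, 0, 0, 0, 0]
  ]
}}

```text
time: 8.95
tool_pos: [440.0, -271.8, 252.0]
ee_rot: [[0.925, 0.381, 0.004], [0.381, -0.925, -0.004], [0.002, 0.005, -1.0]]
wrist_force: [-0.0, -0.3, -0.4]
opening: 68.3
grasp_force: 0.0
```

```bash
python3 -c "
from h import *
p,d=ctrl.read_camera('side')
cv2.imwrite('pics/pl1.png',p[100:,150:550]);s=ctrl.state();print(s['tool_pos'],s['wrist_force'],s['opening'],s['joint_positions'])
R=np.array(s['ee_rot']);print(R.T@([438,67,250]-np.array(s['tool_pos'])))"
```

```text
[ 439.26993409 -271.19292261  250.4441963 ] [-0.28519498  0.24220137 -0.61726607] 68.28039570359914 [-4.13026633e+01  7.59531903e+00  9.98902581e+01  1.24319096e-03
  7.23706555e+01  2.63036911e+01]
[ 1.27664223e+02 -3.13174227e+02 -1.13068338e-01]
```

View pics/pl1.png

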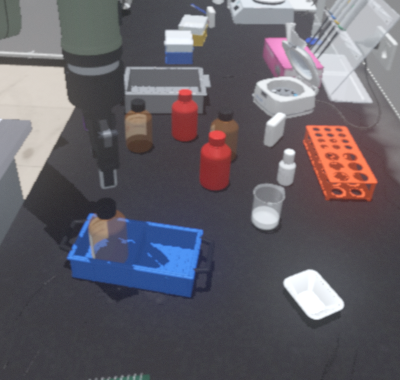

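B stands upright in the near compartment, at crop pixel (107,230). Next is C.

Call:
{"name": "step_arm", "arguments": {
  "series": [
    [0.8, 14.2, -34.8, 0, 0, 0, 0],
    [0.8, 14.2, -34.8, 0, 0, 0, 0],
    [0.8, 14.2, -34.8, 0, 0, 0, 0],
    [0.8, 14.2, -34.8, 0, 0, 0, 0],
    [0.8, 14.2, -34.8, 0, 0, 0, 0],
    [0.8, 14.2, -34.8, 0, 0, 0, 0],
    [0.8, 14.2, -34.8, 0, 0, 0, 0],
    [0.8, 14.2, -34.8, 0, 0, 0, 0],
    [0.8, 14.1, -34.8, 0, 0, 0, 0],
    [0.8, 0, 0, 0, 0, 0, 0]
  ]
}}

```text
time: 10.25
tool_pos: [436.5, 69.3, 248.1]
ee_rot: [[0.923, 0.385, -0.003], [0.385, -0.923, 0.0], [-0.002, -0.001, -1.0]]
wrist_force: [0.4, 0.2, -0.1]
opening: 68.3
grasp_force: 0.0
```

Call:
{"name": "step_arm", "arguments": {
  "series": [
    [0.8, 0, 0, 17, 0, 0, 0],
    [0.8, 0, 0, 17, 0, 0, 0],
    [0.8, 0, 0, 17, 0, 0, 0],
    [0.8, 0, 0, 17, 0, 0, 0],
    [0.8, 0, 0, 13, 0, 0, 0],
    [0.8, 0, 0, 0, 0, 0, 0],
    [0.0, 0, 0, 0, 0, 0, 0],
    [0.0, 0, 0, 0, 0, 0, 0],
    [0.0, 0, 0, 0, 0, 0, 0],
    [0.0, 0, 0, 0, 0, 0, 0]
  ]
}}

```text
time: 11.5
tool_pos: [438.5, 67.4, 169.4]
ee_rot: [[0.925, 0.381, 0.002], [0.381, -0.925, -0.0], [0.002, 0.001, -1.0]]
wrist_force: [-0.2, 0.0, 4.6]
opening: 29.4
grasp_force: 59.6
```

Call:
{"name": "step_arm", "arguments": {
  "series": [
    [0, 0, 0, -5, 0, 0, 0],
    [0, 0, 0, -10, 0, 0, 0],
    [0, 0, 0, -20, 0, 0, 0],
    [0, 0, 0, -25, 0, 0, 0],
    [0, 0, 0, -25, 0, 0, 0],
    [0, 0, 0, -25, 0, 0, 0],
    [0, 0, 0, -20, 0, 0, 0],
    [0, 0, 0, -10, 0, 0, 0],
    [0, 0, 0, 0, 0, 0, 0],
    [0, 0, 0, 0, 0, 0, 0]
  ]
}}

```text
time: 12.75
tool_pos: [436.9, 67.4, 307.2]
ee_rot: [[0.925, 0.381, -0.002], [0.381, -0.925, 0.0], [-0.002, -0.001, -1.0]]
wrist_force: [-0.2, 0.0, -4.5]
opening: 29.6
grasp_force: 59.7
```

```bash
python3 -c "
from h import *
for i in range(2): p,d=ctrl.read_camera('side')
s=ctrl.state();print(s['tool_pos'],s['wrist_force'],s['opening'],s['grasp_force'])
R=np.array(s['ee_rot'])
for t in ([532.2,-282],[472.4,299.2]): print(R.T@([*t,308]-np.array(s['tool_pos'])))"
```

```text
[436.95498533  67.41254712 307.15800926] [-0.56876395  0.85388878 -4.89857336] 29.521394762590006 59.676085068349494
[-45.03963868 359.34884597  -1.13476699]
[ 121.06511831 -200.81062665   -0.90037868]
```

C is also full (≈4.6 N). It goes to the far compartment.

Call:
{"name": "step_arm", "arguments": {
  "series": [
    [0, -1.7, 13.8, 0, 0, 0, 0],
    [0, -3.5, 27.6, 0, 0, 0, 0],
    [0, -5.2, 41.5, 0, 0, 0, 0],
    [0, -6.1, 48.4, 0, 0, 0, 0],
    [0, -6.1, 48.4, 0, 0, 0, 0],
    [0, -6.1, 48.4, 0, 0, 0, 0],
    [0, -6.1, 48.4, 0, 0, 0, 0],
    [0, -5.2, 41.5, 0, 0, 0, 0],
    [0, -3.5, 27.6, 0, 0, 0, 0],
    [0, -1.7, 13.8, 0, 0, 0, 0]
  ]
}}

```text
time: 14.1
tool_pos: [532.4, -284.5, 307.5]
ee_rot: [[0.925, 0.379, -0.001], [0.379, -0.925, 0.0], [-0.001, -0.001, -1.0]]
wrist_force: [0.0, 0.6, -4.9]
opening: 29.8
grasp_force: 60.1
```

Call:
{"name": "step_arm", "arguments": {
  "series": [
    [0, 0, 0, 0, 0, 0, 0],
    [0, 0, 0, 0, 0, 0, 0],
    [0, 0, 0, 10, 0, 0, 0],
    [0, 0, 0, 20, 0, 0, 0],
    [0, 0, 0, 20, 0, 0, 0],
    [0, 0, 0, 20, 0, 0, 0],
    [0, 0, 0, 18, 0, 0, 0],
    [0, 0, 0, 14, 0, 0, 0],
    [0, 0, 0, 8, 0, 0, 0],
    [0, 0, 0, 0, 0, 0, 0]
  ]
}}

```text
time: 15.35
tool_pos: [532.5, -281.9, 197.8]
ee_rot: [[0.925, 0.381, -0.001], [0.381, -0.925, 0.001], [-0.001, -0.001, -1.0]]
wrist_force: [-0.2, 0.9, -4.9]
opening: 29.8
grasp_force: 60.2
```

Call:
{"name": "step_arm", "arguments": {
  "series": [
    [0, 0, 0, 6, 0, 0, 0],
    [0, 0, 0, 6, 0, 0, 0],
    [0, 0, 0, 4, 0, 0, 0],
    [0, 0, 0, 2, 0, 0, 0],
    [0, 0, 0, 1, 0, 0, 0],
    [0, 0, 0, 1, 0, 0, 0],
    [0, 0, 0, 1, 0, 0, 0],
    [0, 0, 0, 1, 0, 0, 0],
    [0, 0, 0, 0.5, 0, 0, 0],
    [0, 0, 0, 0, 0, 0, 0]
  ]
}}

```text
time: 16.6
tool_pos: [532.7, -282.1, 175.8]
ee_rot: [[0.925, 0.381, -0.0], [0.381, -0.925, 0.0], [-0.0, -0.0, -1.0]]
wrist_force: [-0.4, -0.6, -4.6]
opening: 29.5
grasp_force: 60.2
```

Call:
{"name": "step_arm", "arguments": {
  "series": [
    [0, 0, 0, 0.5, 0, 0, 0],
    [0, 0, 0, 0.5, 0, 0, 0],
    [0, 0, 0, 0.5, 0, 0, 0],
    [0, 0, 0, 0, 0, 0, 0],
    [0, 0, 0, 0, 0, 0, 0],
    [0, 0, 0, 0, 0, 0, 0],
    [0, 0, 0, 0, 0, 0, 0],
    [0, 0, 0, 0, 0, 0, 0],
    [0, 0, 0, 0, 0, 0, 0],
    [0, 0, 0, 0, 0, 0, 0]
  ]
}}

```text
time: 17.85
tool_pos: [532.8, -282.1, 174.6]
ee_rot: [[0.925, 0.381, 0.0], [0.381, -0.925, -0.0], [0.0, 0.0, -1.0]]
wrist_force: [-1.1, 2.1, -1.3]
opening: 29.6
grasp_force: 60.4
```

Call:
{"name": "step_arm", "arguments": {
  "series": [
    [0, 0, 0, 0.5, 0, 0, 0],
    [0.8, 0, 0, 0, 0, 0, 0],
    [0.8, 0, 0, 0, 0, 0, 0],
    [0.8, 0, 0, 0, 0, 0, 0],
    [0.8, 0, 0, 0, 0, 0, 0],
    [0.8, 0, 0, -10, 0, 0, 0],
    [0.8, 0, 0, -20, 0, 0, 0],
    [0.8, 0, 0, -25, 0, 0, 0],
    [0.8, 0, 0, -20, 0, 0, 0],
    [0.8, 0, 0, 0, 0, 0, 0]
  ]
}}

```text
time: 19.1
tool_pos: [534.2, -283.2, 252.9]
ee_rot: [[0.925, 0.381, 0.006], [0.381, -0.925, -0.004], [0.004, 0.006, -1.0]]
wrist_force: [0.5, 0.2, -0.2]
opening: 68.4
grasp_force: 0.0
```

```bash
python3 -c "
from h import *
p,d=ctrl.read_camera('side');p,d=ctrl.read_camera('side')
cv2.imwrite('pics/pl2.png',p[100:,150:550]);s=ctrl.state();print(s['tool_pos'],s['wrist_force'],s['opening'])
R=np.array(s['ee_rot']);print(R.T@([627.4,47.6,250]-np.array(s['tool_pos'])))"
```

```text
[ 532.81156616 -282.18163519  249.55390023] [0.5109456  0.13435412 0.1371664 ] 68.58412431792543
[ 213.08366385 -268.88310531   -0.5706198 ]
```

View pics/pl2.png

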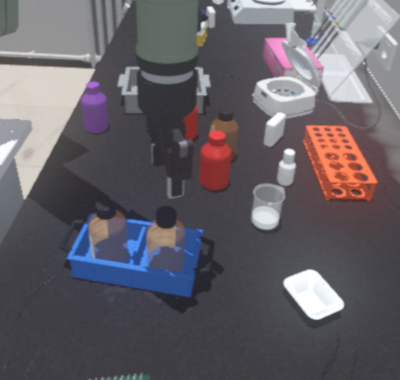

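B and C both stand upright in the carrier, at crop pixels (107,230) and (166,235). Last is A.

Call:
{"name": "step_arm", "arguments": {
  "series": [
    [0.8, 23.7, -29.9, 0, 0, 0, 0],
    [0.8, 23.7, -29.9, 0, 0, 0, 0],
    [0.8, 23.7, -29.9, 0, 0, 0, 0],
    [0.8, 23.7, -29.9, 0, 0, 0, 0],
    [0.8, 23.7, -29.9, 0, 0, 0, 0],
    [0.8, 23.7, -29.9, 0, 0, 0, 0],
    [0.8, 23.7, -29.9, 0, 0, 0, 0],
    [0.8, 23.7, -29.9, 0, 0, 0, 0],
    [0.8, 23.5, -29.7, 0, 0, 0, 0],
    [0.8, 0, 0, 0, 0, 0, 0]
  ]
}}

```text
time: 20.45
tool_pos: [626.9, 50.3, 247.4]
ee_rot: [[0.923, 0.385, -0.002], [0.385, -0.923, 0.001], [-0.002, -0.002, -1.0]]
wrist_force: [-0.7, 0.0, -0.6]
opening: 67.9
grasp_force: 0.0
```

Call:
{"name": "step_arm", "arguments": {
  "series": [
    [0.8, 0, 0, 17, 0, 0, 0],
    [0.8, 0, 0, 17, 0, 0, 0],
    [0.8, 0, 0, 17, 0, 0, 0],
    [0.8, 0, 0, 17, 0, 0, 0],
    [0.8, 0, 0, 13, 0, 0, 0],
    [0.8, 0, 0, 0, 0, 0, 0],
    [0.0, 0, 0, 0, 0, 0, 0],
    [0.0, 0, 0, 0, 0, 0, 0],
    [0.0, 0, 0, 0, 0, 0, 0],
    [0.0, 0, 0, 0, 0, 0, 0]
  ]
}}

```text
time: 21.7
tool_pos: [628.1, 47.7, 169.3]
ee_rot: [[0.925, 0.381, 0.002], [0.381, -0.925, -0.0], [0.002, 0.001, -1.0]]
wrist_force: [-0.4, -0.3, 4.0]
opening: 29.4
grasp_force: 59.6
```

Call:
{"name": "step_arm", "arguments": {
  "series": [
    [0, 0, 0, -5, 0, 0, 0],
    [0, 0, 0, -10, 0, 0, 0],
    [0, 0, 0, -20, 0, 0, 0],
    [0, 0, 0, -25, 0, 0, 0],
    [0, 0, 0, -25, 0, 0, 0],
    [0, 0, 0, -25, 0, 0, 0],
    [0, 0, 0, -20, 0, 0, 0],
    [0, 0, 0, -10, 0, 0, 0],
    [0, 0, 0, 0, 0, 0, 0],
    [0, 0, 0, 0, 0, 0, 0]
  ]
}}

```text
time: 22.95
tool_pos: [626.8, 47.7, 306.6]
ee_rot: [[0.925, 0.381, -0.002], [0.381, -0.925, 0.0], [-0.002, -0.001, -1.0]]
wrist_force: [-0.3, 0.0, -1.6]
opening: 29.4
grasp_force: 59.3
```

```bash
python3 -c "
from h import *
for i in range(2): p,d=ctrl.read_camera('side')
s=ctrl.state();print(s['tool_pos'],s['wrist_force'],s['opening'],s['grasp_force'],s['joint_positions'])
R=np.array(s['ee_rot'])
for t in ([472.4,299.2],): print(R.T@([*t,308]-np.array(s['tool_pos'])))"
```

```text
[626.70792155  47.67794388 306.32015858] [ 0.27351887  0.3892428  -0.5721255 ] 29.521653940153794 59.31701120483922 [-3.53187195e+00  1.82444857e+01  8.00403695e+01 -1.19968114e-03
  8.18785824e+01  6.40798034e+01]
[ -46.87937856 -291.33826036   -1.20131165]
```

A weighs only about 1 N, so it's empty and goes to the tub centre.

Call:
{"name": "step_arm", "arguments": {
  "series": [
    [0, -1.8, -11.2, 0, 0, 0, 0],
    [0, -3.6, -22.4, 0, 0, 0, 0],
    [0, -5.4, -33.6, 0, 0, 0, 0],
    [0, -6.3, -39.2, 0, 0, 0, 0],
    [0, -6.3, -39.2, 0, 0, 0, 0],
    [0, -6.3, -39.2, 0, 0, 0, 0],
    [0, -6.3, -39.2, 0, 0, 0, 0],
    [0, -5.4, -33.6, 0, 0, 0, 0],
    [0, -3.6, -22.4, 0, 0, 0, 0],
    [0, -1.8, -11.2, 0, 0, 0, 0]
  ]
}}

```text
time: 24.3
tool_pos: [471.2, 300.8, 307.9]
ee_rot: [[0.924, 0.383, -0.0], [0.383, -0.924, 0.0], [-0.0, -0.0, -1.0]]
wrist_force: [0.4, -0.0, -1.2]
opening: 29.5
grasp_force: 59.4
```

Call:
{"name": "step_arm", "arguments": {
  "series": [
    [0, 0, 0, 0, 0, 0, 0],
    [0, 0, 0, 0, 0, 0, 0],
    [0, 0, 0, 10, 0, 0, 0],
    [0, 0, 0, 20, 0, 0, 0],
    [0, 0, 0, 20, 0, 0, 0],
    [0, 0, 0, 20, 0, 0, 0],
    [0, 0, 0, 18, 0, 0, 0],
    [0, 0, 0, 14, 0, 0, 0],
    [0, 0, 0, 8, 0, 0, 0],
    [0, 0, 0, 0, 0, 0, 0]
  ]
}}

```text
time: 25.55
tool_pos: [472.9, 298.9, 197.3]
ee_rot: [[0.925, 0.381, -0.001], [0.381, -0.925, -0.0], [-0.001, 0.0, -1.0]]
wrist_force: [-0.2, 0.7, -1.2]
opening: 29.4
grasp_force: 59.4
```

Call:
{"name": "step_arm", "arguments": {
  "series": [
    [0, 0, 0, 6, 0, 0, 0],
    [0, 0, 0, 6, 0, 0, 0],
    [0, 0, 0, 4, 0, 0, 0],
    [0, 0, 0, 2, 0, 0, 0],
    [0, 0, 0, 1, 0, 0, 0],
    [0, 0, 0, 0, 0, 0, 0],
    [0, 0, 0, 0, 0, 0, 0],
    [0, 0, 0, 0, 0, 0, 0],
    [0, 0, 0, 0, 0, 0, 0],
    [0, 0, 0, 0, 0, 0, 0]
  ]
}}

```text
time: 26.8
tool_pos: [473.1, 299.1, 178.9]
ee_rot: [[0.925, 0.381, 0.0], [0.381, -0.925, 0.0], [0.0, -0.0, -1.0]]
wrist_force: [0.2, 0.3, -1.7]
opening: 29.9
grasp_force: 59.4
```

Call:
{"name": "step_arm", "arguments": {
  "series": [
    [0, 0, 0, 1, 0, 0, 0],
    [0, 0, 0, 1, 0, 0, 0],
    [0, 0, 0, 0.5, 0, 0, 0],
    [0, 0, 0, 0.5, 0, 0, 0],
    [0, 0, 0, 0.5, 0, 0, 0],
    [0, 0, 0, 0.5, 0, 0, 0],
    [0, 0, 0, 0, 0, 0, 0],
    [0, 0, 0, 0, 0, 0, 0],
    [0, 0, 0, 0, 0, 0, 0],
    [0, 0, 0, 0, 0, 0, 0]
  ]
}}

```text
time: 28.05
tool_pos: [473.2, 299.1, 174.9]
ee_rot: [[0.925, 0.381, 0.0], [0.381, -0.925, 0.0], [0.0, 0.0, -1.0]]
wrist_force: [-0.3, 0.1, -1.5]
opening: 29.3
grasp_force: 59.4
```

Call:
{"name": "step_arm", "arguments": {
  "series": [
    [0, 0, 0, 0.3, 0, 0, 0],
    [0, 0, 0, 0.3, 0, 0, 0],
    [0, 0, 0, 0.3, 0, 0, 0],
    [0, 0, 0, 0.3, 0, 0, 0],
    [0, 0, 0, 0, 0, 0, 0],
    [0, 0, 0, 0, 0, 0, 0],
    [0, 0, 0, 0, 0, 0, 0],
    [0, 0, 0, 0, 0, 0, 0],
    [0, 0, 0, 0, 0, 0, 0],
    [0, 0, 0, 0, 0, 0, 0]
  ]
}}

```text
time: 29.3
tool_pos: [473.5, 299.2, 174.3]
ee_rot: [[0.925, 0.381, 0.001], [0.381, -0.925, 0.0], [0.001, 0.0, -1.0]]
wrist_force: [-1.1, -0.3, 4.5]
opening: 29.4
grasp_force: 60.0
```

It's resting on the floor (+4.5 N). I'll release, rise and move clear so the cameras can see.

Call:
{"name": "step_arm", "arguments": {
  "series": [
    [0.8, 0, 0, 0, 0, 0, 0],
    [0.8, 0, 0, 0, 0, 0, 0],
    [0.8, 0, 0, 0, 0, 0, 0],
    [0.8, 0, 0, 0, 0, 0, 0],
    [0.8, 0, 0, -10, 0, 0, 0],
    [0.8, 0, 0, -20, 0, 0, 0],
    [0.8, 0, 0, -30, 0, 0, 0],
    [0.8, 0, 0, -40, 0, 0, 0],
    [0.8, 0, 0, -30, 0, 0, 0],
    [0.8, 0, 0, 0, 0, 0, 0]
  ]
}}

```text
time: 30.55
tool_pos: [474.8, 299.8, 308.0]
ee_rot: [[0.925, 0.381, 0.008], [0.381, -0.925, 0.003], [0.008, -0.0, -1.0]]
wrist_force: [0.7, 0.1, -0.5]
opening: 68.2
grasp_force: 0.0
```

Call:
{"name": "step_arm", "arguments": {
  "series": [
    [0.8, 0, 20, 0, 0, 0, 0],
    [0.8, 0, 30, 0, 0, 0, 0],
    [0.8, 0, 30, 0, 0, 0, 0],
    [0.8, 0, 30, 0, 0, 0, 0],
    [0.8, 0, 30, 0, 0, 0, 0],
    [0.8, 0, 30, 0, 0, 0, 0],
    [0.8, 0, 30, 0, 0, 0, 0],
    [0.8, 0, 30, 0, 0, 0, 0],
    [0.8, 0, 20, 0, 0, 0, 0],
    [0.8, 0, 0, 0, 0, 0, 0]
  ]
}}

```text
time: 31.8
tool_pos: [568.2, 66.3, 302.4]
ee_rot: [[0.926, 0.378, -0.002], [0.378, -0.926, 0.0], [-0.002, -0.001, -1.0]]
wrist_force: [-0.0, 0.4, -0.3]
opening: 68.2
grasp_force: 0.0
```

```bash
python3 - <<'E'
from h import *
p,d=ctrl.read_camera('top');p,d=ctrl.read_camera('top');cv2.imwrite('pics/end.png',p);P=cloud('top',d)
s=ctrl.state();print(s['tool_pos'],s['wrist_force'])
C=np.array([485.5,-276.6]);T=np.array([472.4,299.2])
m=((P[...,2]>108)&(P[...,2]<133)&(d>0)&(p.max(-1)<100)).astype(np.uint8)
n,l,st,c=cv2.connectedComponentsWithStats(m)
for i in range(1,n):
    if 100<st[i,4]<400:
        q=P[l==i]; x=ray('top',*c[i],123); o,a=(C,-6.64) if x[1]<0 else (T,5.3)
        a=np.radians(a); e=x[:2]-o; print(c[i].round(),q[:,2].max().round(1),x.round(1),"local",[round(e@v,1) for v in ([np.cos(a),np.sin(a)],[-np.sin(a),np.cos(a)])])
E
```

```text
[567.88334533  68.06976787 302.98264983] [-0.11642213  0.16201852 -0.33424958]
[496. 254.] 126.7 [ 531.8 -279.7  123. ] local [np.float64(46.3), np.float64(2.2)]
[157. 290.] 126.8 [473.7 297.1 123. ] local [np.float64(1.1), np.float64(-2.2)]
[491. 310.] 126.8 [ 438.3 -269.1  123. ] local [np.float64(-47.7), np.float64(2.0)]
```

View pics/end.png

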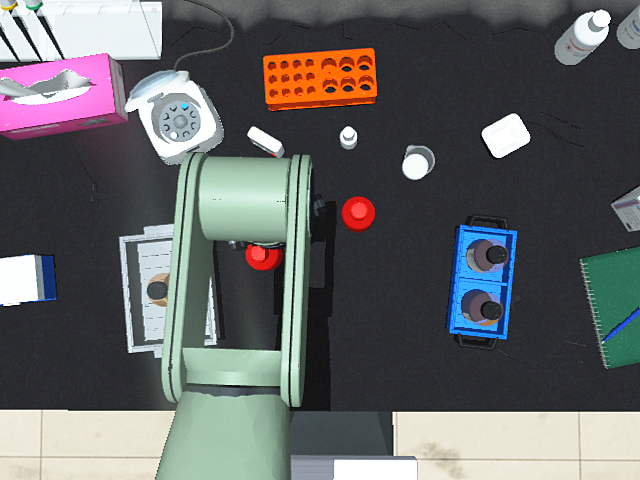

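The end view shows the two full bottles upright in the carrier, caps at (496,254) and (491,310), and the empty one in the tub at (157,290). All are within 3 mm of their targets, the bystanders haven't moved and the arm is clear.

```bash
python3 -c "
from rig import ctrl
print(ctrl.close_job())"
```

```text
the job is handed in; nothing more can be done
None
```

The job is handed in, about 32 s on the robot's clock: both full bottles stand in the carrier, one to a compartment, and the empty one is in the tub. All three were upright and released in the last picture; no verdict came back from the judging.

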